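# Park the bit caddy at the lathe bench's wheel stop

### The arm

A 6-joint arm with a two-finger parallel gripper is mounted at the origin on the work surface. World frame = base frame: x ahead of the robot, y to its left, z up, the work surface at z = 0. Lengths are in m, angles in rad, forces in N, time in s.
With the tool pointing down it reaches from about 0.35 to 0.85 m from the base axis. Payload 8.1 kg.
Tool frame: the origin (TCP) lies at the very end of the fingers, on their centre line; the grasp point (between the pads) lies robot.grip_point_offset behind it (robot.grip_point_offset is the distance from the TCP to the grasp point, in m); z points along the fingers, y is the line along which they close (so a half turn about z gives the same grasp; the last joint's range is limited). The gripper opens to 93 mm and grips with 3 to 60 N. Pads are 15 mm wide; open, the fingers measure 128 mm over their backs; the gripper's body (75 mm by 188 mm) begins 65 mm behind the grasp point.
Start: joints at [-1.409, 0.13, 1.488, -0, 1.523, -0.085], TCP at [0.147, -0.582, 0.219] pointing down, gripper open.
Joint ranges: [-2.96, 2.96], [-0.89, 2.26], [0.02, 2.5], [-1.34, 4.48], [0, 2.73], [-2.66, 2.66]. Speed limits (rad/s): [2.39, 2.39, 2.79, 3.14, 3.14, 3.14].

### API

Orientations are given as a rotation vector (axis times angle).
In Python, from plant import robot, eyes gives the robot as it stands. The module is installed in compiled form; this text tells all that it offers.
- The arm moves only by the tool apply_moves, never from a script. Its argument "steps" is one flat list of numbers, 7 for each row, row after row: the shift along the tool's x, y, z in units of 30 mm (1.0 is 30 mm), then the turn, a rotation vector about the tool's x, y, z in units of 6 degrees (1.0 is 6 degrees), then the opening in per cent of the stroke, from 0 (shut) to 100 (fully open). In form: [dx, dy, dz, ax, ay, az, fingers, dx, dy, dz, ax, ay, az, fingers, ...]. A call has 1 to 12 rows; each row shifts and turns the commanded pose from where the row before left it, along the tool's axes as they then stand; what a row does not reach is not made up. A row lasts 1/12 s, in which the tool goes at most 41.7 mm and 7.16 degrees, less where a joint would pass 70% of its speed; a pose out of reach is approached as far as the arm can. A call is refused whole if a number of a shift passes 1 or a number of a turn 1, either way. A call with a gripper value outside its range is refused whole. The fingers move at their own pace and stop on an object; "grip_force" is the grip in N (left out, the last holds). Time passes only in rows, so rows that do not move let the fingers close. It gives the time, the measured TCP pose, the force, the opening and the grip force at its end, in the units of the state.
- robot.read_state(): the state, without advancing time (a new reading comes with each control period).
- eyes.read_camera(name): name is "scene" or "top"; returns the picture (480x640x3 uint8, red, green, blue); there is no depth.
- eyes.calibration(name): a dict with "K" (3x3 intrinsics, pixels), "R" (3x3) and "t" (3): a world point X has camera coordinates R X + t. Camera axes: x right, y down, z forward; pixel columns grow to the right and rows downward; lengths in m; the calibration is good to about 2 mm. A picture is of the moment at which its call begins. calibration takes no time and is no camera call.
- robot.close_job(): hands the job in; it is judged then, once.
Trained networks look in the newest picture that a camera, given by its name, has taken for a name from the list of things; names that differ only in an ending like _2 or _b are one class to them, and where a whole thing is asked for, a point or a joint stands for the part that bears it (a point fixed in the world has none). Each returns a list of dicts, best first, with "conf" (0 to 1); they miss things now and then, are a little off and sometimes report something else, mostly with a low value. They report only what shows in the picture. A call takes as long as a camera call. They do not tell look-alikes from the thing itself.
- eyes.search_frame(camera, thing): "rect" ([left, top, width, height] in pixels, round what is visible of it).
- eyes.place_of(camera, thing): "xy" ([column, row] in pixels: a listed point, or the origin of a listed thing).
The state is a dict: "t": time; "q": joint angles; "dq": joint speeds; "joint_torque": joint torques, N m; "tool_pos": TCP position; "orientation": TCP orientation; "force": force on the tool from outside, world axes, zero at the start; "wrist_torque": the same for the moment, N m; "opening": finger opening in m; "gripper_force": force on a finger pad.
Only numpy, scipy, OpenCV 4.12 (cv2) and the standard library are available. Lean on these libraries where they do the work, as an engineer would, in place of code of your own. Each camera call takes 0.05 s, during which the arm holds its last target. There are 200 camera calls.

### The job

Push the little blue wheeled caddy along by its wooden handle, first straight ahead until both swivel castors under the handle trail straight behind, then steer it squarely down the middle of the white painted bay and push its front wheels over the yellow bar so that they drop behind it. Feel for the hard rubber end of the red spring buffer and keep the caddy pressed on it for about a second with about 10 N, never ramming it, then let go: the wheels must stay behind the bar with the buffer held pressed. Keep the wheels on the bench and the turned blank standing in the tray, and leave the things around it alone.

Things in the scene. Friction and masses are not known exactly. Their poses are not given: they have to be found in the camera images.
- caddy_handle (a point): Centre of the caddy's wooden handle bar: 12 mm thick (caddy x), 84 mm long (caddy y), 20 mm high, centre 85 mm above the bench, on two 8 mm posts 34 mm either side of its middle. It is 72 mm behind the caddy's origin; axes as the caddy's: x is the forward (pushing) direction, z up.
- caddy: Blue rolling tray, 160 mm long (x), 110 mm wide, 0.75 to 1.1 kg loaded. Origin on the bench under its middle; x points forward to the nose face, 80 mm ahead. Tray from 34 to 54 mm above the bench; front wheels fixed, swivel castors at the back under the handle. Rolling drag under 1 N; moved sideways, the front wheels skid. The bits lying in the middle and rear of the tray are fixed to it.
- caddy_axle (a point): Midpoint between the caddy's two fixed (not swivelling) front wheels, radius 15 mm, which stand 45 mm either side. It is 55 mm ahead of the caddy's origin and 15 mm above the bench; axes as the caddy's.
- castor_left_wheel (a point): Centre of the left (+y) swivel castor's wheel, radius 15 mm. Its pivot is 50 mm behind the caddy's origin, 42 mm to the side; the wheel runs 12 mm behind the pivot, so at x = -62, y = +42 mm in the caddy's frame when trailing straight. It starts swung well away and swings round within about 60 mm of forward rolling. Its x axis points from wheel to pivot.
- castor_right_wheel (a point): The same for the right (-y) castor: x = -62 mm, y = -42 mm in the caddy's frame when trailing straight.
- blank_center (a point): Centre of a turned pale wood stopper blank, 34 x 34 mm foot, 56 mm tall, 50 g, standing loose in the front pocket of the caddy's tray (its centre is about 66 mm above the bench). z is its upright axis.
- dock: The parking place, fixed to the bench. Origin on the bench at the nominal middle of the yellow bar; x is the direction in which the caddy drives in. The stop unit (bar, buffer, grey housing) is clamped anywhere from 10 mm nearer to 10 mm deeper along x than nominal, not measured. The bar is round-topped, 150 mm long across, 10 mm thick, 3.5 mm proud of the bench.
- dock_entry (a point): Middle of the bay's white entry line, on the bench, 234 mm before the nominal bar; axes as the dock's. White side lines run from there, 72 mm either side of the centre line, until 30 mm before the bar. Low side arms of the stop unit (6 mm high, inner faces 68 mm off the centre line) run from the bar to the housing.
- dock_buffer (a point): Nominal middle of the red buffer plate's face: 25 mm beyond the bar, 41 mm above the bench; shifted with the unit. Plate 44 mm wide, 18 mm high. The nose pushes it back: a soft spring (2 N at its full 14.5 mm), then a hard rubber end, 4 N per mm. The front wheels are down when the axle is 11 mm beyond the bar; the hard end comes 3 mm later. Climbing the bar takes 3 to 6 N.
- jar: Bystander: amber jar, 52 mm across, 75 mm tall, loose, near one side of the bay. Origin under its centre.
- chuck: Bystander: steel drill chuck standing on end, 44 mm across, 56 mm tall, loose. Origin under its centre.
- whistle: Bystander: wooden block with a round top, 40 x 40 mm, 65 mm tall, loose. Origin under its centre.
Not all that is in view belongs to the job. There is more than one size of the caddy; the job needs the largest.

How it is judged:
On the way, in this order (a step that is already met when the one before it is completed fails the run):
1. both castors trail straight behind (within 0.35 rad) while the front axle is still more than 80 mm before the stop's nominal bar (x of each of castor_left_wheel, castor_right_wheel in the frame of caddy below -0.0613 m and x of caddy in the frame of dock below -0.135 m and distance of caddy from where it was at the start of the episode above 0.02 m), for 0.1 s.
2. with its wheels down behind the bar the caddy is pressed firmly on the buffer's rubber end (more than 7 N) for 0.5 s (contact force between caddy and dock above 7 N and angle between caddy's own z axis and vertical below 0.005 rad and x of caddy in the frame of dock above -0.055 m), for 0.5 s.
At the end, for the whole second after the job is handed in: Caddy let go, still and level; both front wheels down behind the bar, pressing on the stop with over 0.6 N; within 12 mm of the bay's centre line and 0.1 rad of its direction; castors trailing within 0.5 rad; blank upright in the tray (contact force between caddy and dock above 0.6 N and angle between caddy's own z axis and vertical below 0.008 rad and x of caddy in the frame of dock above -0.055 m and y of caddy in the frame of dock between -0.012 and 0.012 m and angle between the x axis of caddy and the x axis of dock, either way round below 0.1 rad and x of each of castor_left_wheel, castor_right_wheel in the frame of caddy below -0.0603 m and angle between blank_center's own z axis and vertical below 0.2 rad and linear speed of caddy below 0.01 m/s); the robot touches nothing.
It fails at once if the caddy is pressed on the stop with more than 18 N (contact force between caddy and dock above 18 N).
It fails at once if the caddy is lifted or tipped (height (world z) of caddy above 0.012 m or angle between caddy's own z axis and vertical above 0.15 rad).
It fails at once if the blank falls over or leaves the tray (angle between blank_center's own z axis and vertical above 0.5 rad or horizontal distance between blank_center and caddy above 0.085 m).
It fails at once if a bystander is moved more than 15 mm (distance of any of jar, chuck, whistle from where it was at the start of the episode above 0.015 m).
It also fails if it takes over 72 s, if anything falls off the work surface, if the arm or the gripper's body presses on something with over 40 N, if the wrist force passes 120 N, or if a joint passes its speed limit or range.

## Working session

There is one attempt and no reset: what is moved stays moved. The work goes in short steps, Python scripts to look and compute and a tool call to move; the robot and the scene stay as the last step left them, time stands still between calls to the robot, and variables do not carry over. Pictures are saved under pics/ and viewed, at most 10 in all, crops included, and the job is handed in when it is done.

Besides the shell and the picture viewer there is one more tool, called after "Emit:" as name(argument=value, ...) on one line, values as JSON. apply_moves: Moves the arm, as the interface text tells. Its arguments: {"type":"object","properties":{"steps":{"type":"array"},"grip_force":{"type":"number"}},"required":["steps"]}

```bash
mkdir -p pics
cat > h.py <<'E'
import numpy as np, cv2
from plant import robot, eyes
def ray(cam,uv,z):
    c=eyes.calibration(cam);K,R,t=[np.array(c[k],float) for k in("K","R","t")]
    d=R.T@np.linalg.solve(K,[uv[0],uv[1],1]);o=-R.T@t
    return o+d*(z-o[2])/d[2]
def proj(cam,X):
    c=eyes.calibration(cam);K,R,t=[np.array(c[k],float) for k in("K","R","t")]
    p=K@(R@np.array(X)+t);return p[:2]/p[2]
def snap(cam,name=None):
    im=eyes.read_camera(cam)
    if name: cv2.imwrite(f"pics/{name}.png",cv2.cvtColor(im,cv2.COLOR_RGB2BGR))
    return im
Z=dict(caddy_handle=.085,caddy=0,caddy_axle=.015,castor_left_wheel=.015,castor_right_wheel=.015,blank_center=.066,dock=0,dock_entry=0,dock_buffer=.041,jar=0,chuck=0,whistle=0)
E
python3 - <<'E'
from h import *
s=robot.read_state();print(s["tool_pos"],s["orientation"],s["force"],s["opening"],robot.grip_point_offset)
for cam in("top","scene"):
    snap(cam,cam+"0")
    for n in Z:
        for d in eyes.place_of(cam,n)[:3]: print(cam,n,round(d["conf"],2),np.round(d["xy"],0),np.round(ray(cam,d["xy"],Z[n])[:2],4))
E
```

```text
[ 0.1464906  -0.58125112  0.2176093 ] [-3.11589083e+00 -3.86443661e-01  1.37995874e-04] [-0.19089037 -0.28923174  0.309556  ] 0.09300469014256463 0.0188
top caddy_handle 0.9 [461. 190.] [ 0.6574 -0.236 ]
top caddy_handle 0.58 [409. 216.] [ 0.6036 -0.1353]
top caddy_handle 0.56 [377. 308.] [ 0.4285 -0.0728]
top caddy 0.95 [386. 338.] [ 0.3674 -0.098 ]
top caddy 0.83 [367. 236.] [ 0.5758 -0.0605]
top caddy 0.72 [470. 211.] [ 0.6302 -0.2746]
top caddy_axle 0.83 [486. 228.] [ 0.5937 -0.3011]
top caddy_axle 0.75 [394. 351.] [ 0.3443 -0.1128]
top caddy_axle 0.71 [345. 239.] [ 0.5672 -0.0146]
top blank_center 0.72 [350. 235.] [ 0.5687 -0.0217]
top dock 0.6 [205. 246.] [0.5514 0.2759]
top dock_entry 0.88 [317. 227.] [0.5924 0.0431]
top dock_buffer 0.69 [185. 242.] [0.5536 0.3077]
top jar 0.87 [230. 304.] [0.4321 0.2186]
top chuck 0.66 [198. 180.] [0.6896 0.2972]
top chuck 0.27 [315. 229.] [0.589  0.0478]
top whistle 0.88 [270. 160.] [0.7352 0.1463]
scene caddy_handle 0.96 [289. 309.] [ 0.5995 -0.1304]
scene caddy_handle 0.71 [226. 242.] [ 0.4375 -0.0893]
scene caddy 0.86 [305. 296.] [ 0.5831
[... 167 characters left out ...]
_axle 0.63 [315. 263.] [ 0.5643 -0.0066]
scene caddy_axle 0.62 [224. 413.] [ 0.5948 -0.3017]
scene castor_left_wheel 0.61 [344. 250.] [0.5947 0.0453]
scene castor_left_wheel 0.35 [226. 272.] [ 0.4429 -0.112 ]
scene castor_right_wheel 0.53 [309. 255.] [0.5469 0.0022]
scene castor_right_wheel 0.42 [447. 189.] [0.6934 0.2883]
scene blank_center 0.6 [309. 255.] [ 0.5635 -0.0238]
scene dock 0.61 [388. 170.] [0.5641 0.2757]
scene dock 0.25 [448. 187.] [0.6923 0.3068]
scene dock_entry 0.62 [343. 252.] [0.5917 0.0491]
scene dock_buffer 0.64 [391. 143.] [0.5457 0.3124]
scene jar 0.62 [320. 162.] [0.4296 0.2144]
scene chuck 0.56 [447. 186.] [0.6885 0.3094]
scene whistle 0.9 [429. 251.] [0.7274 0.1427]
```

View pics/top0.png

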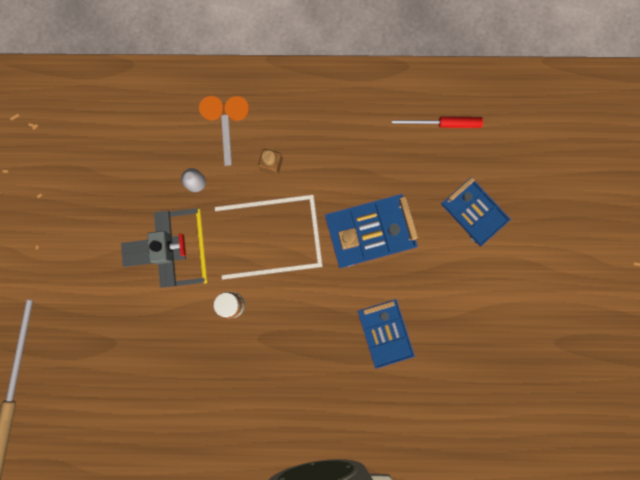

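View pics/scene0.png

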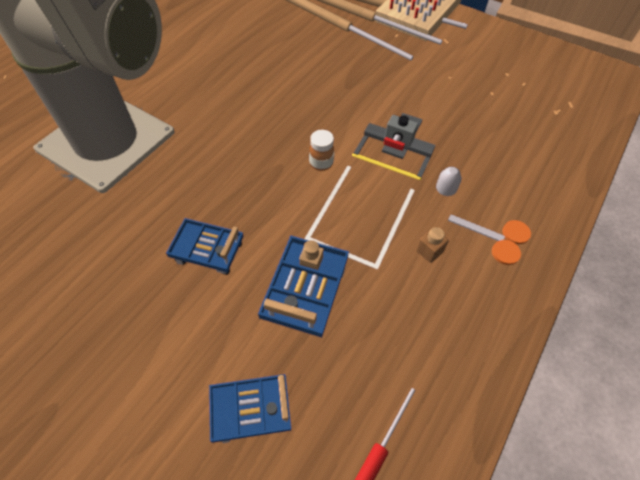

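The top view shows the largest caddy at about (370,232), with its handle at (408,218) and nose pointing left. The bay's entry line is at (317,230) and the yellow bar at (202,246). The jar (228,305), chuck (193,180) and whistle (270,160) lie to the sides. I'll grip the handle by its two ends, which controls yaw and leaves pitch free.

```bash
cat >> h.py <<'E'
from scipy.optimize import least_squares
def mask(im,lo,hi,box):
    m=cv2.inRange(cv2.cvtColor(im,cv2.COLOR_RGB2HSV),lo,hi);b=np.zeros_like(m);x0,y0,x1,y1=box;b[y0:y1,x0:x1]=m[y0:y1,x0:x1];return b
def rect(m,z,cam="top"):
    c=max(cv2.findContours(m,cv2.RETR_EXTERNAL,cv2.CHAIN_APPROX_NONE)[0],key=cv2.contourArea)
    P=np.array([ray(cam,p[0],z)[:2] for p in c])
    (c0,wh,a)=cv2.minAreaRect((P*1000).astype(np.float32));return np.array(c0)/1000,wh,cv2.boxPoints((c0,wh,a))/1000
E
python3 - <<'E'
from h import *
im=snap("top")
for nm,lo,hi,box,z in(("blue",(100,100,40),(125,255,255),(322,190,425,275),.054),("wood handle",(8,60,120),(25,190,255),(398,190,420,248),.095),("yellow",(22,150,120),(35,255,255),(190,200,215,290),.0035),("white",(0,0,150),(180,70,255),(210,190,330,282),0)):
    m=mask(im,lo,hi,box);print(nm,m.sum()//255,rect(m,z))
print(eyes.calibration("top"))
E
```

```text
blue 3163 (array([ 0.57997565, -0.06327525]), (108.57876586914062, 157.66461181640625), array([[ 0.5060656 , -0.00245439],
       [ 0.5495104 , -0.1540152 ],
       [ 0.65388566, -0.1240961 ],
       [ 0.61044085,  0.02746471]], dtype=float32))
wood handle 746 (array([ 0.59852771, -0.13265764]), (40.1748161315918, 109.93194580078125), array([[ 0.54346883, -0.15248892],
       [ 0.6533996 , -0.15300073],
       [ 0.6535866 , -0.11282635],
       [ 0.5436558 , -0.11231454]], dtype=float32))
yellow 327 (array([0.55239362, 0.2838515 ]), (155.66432189941406, 9.65558910369873), array([[0.47464085, 0.27787992],
       [0.47597483, 0.26831692],
       [0.6301464 , 0.28982309],
       [0.6288124 , 0.29938608]], dtype=float32))
white 1110 (array([0.57247107, 0.14558586]), (152.71600341796875, 208.17185974121094), array([[0.48243347, 0.23809345],
       [0.5112644 , 0.03192773],
       [0.66250867, 0.05307828],
       [0.6336777 , 0.259244  ]], dtype=float32))
{'K': array([[544.98164839,   0.        , 321.6422274 ],
       [  0.        , 544.98164839, 231.52779281],
       [  0.        ,   0.        ,   1.        ]]), 'R': array([[ 0.01400298, -0.99979422, -0.01467735],
       [-0.99098483, -0.01192061, -0.13344277],
       [ 0.13324035,  0.01641363, -0.99094783]]), 't': array([0.02592141, 0.57874873, 1.05438368])}
```

Emit:
apply_moves(steps=[0.76, -0.45, 0, 0, 0, 0, 100, 0.76, -0.45, 0, 0, 0, 0, 100, 0.76, -0.45, 0, 0, 0, 0, 100, 0.76, -0.45, 0, 0, 0, 0, 100, 0.76, -0.45, 0, 0, 0, 0, 100, 0.76, -0.45, 0, 0, 0, 0, 100, 0.76, -0.45, 0, 0, 0, 0, 100, 0.76, -0.45, 0, 0, 0, 0, 100, 0.76, -0.45, 0, 0, 0, 0, 100, 0.76, -0.45, 0, 0, 0, 0, 100, 0.76, -0.45, 0, 0, 0, 0, 100, 0.76, -0.45, 0, 0, 0, 0, 100])

```text
t: 2.35
tool_pos: [0.3731, -0.3569, 0.2188]
orientation: [3.117, 0.387, 0.0]
force: [-0.0, 0.1, -0.2]
opening: 0.0931
gripper_force: 0.0
```

Emit:
apply_moves(steps=[0.76, -0.45, 0, 0, 0, 0, 100, 0.76, -0.45, 0, 0, 0, 0, 100, 0.76, -0.45, 0, 0, 0, 0, 100, 0.76, -0.45, 0, 0, 0, 0, 100, 0.76, -0.45, 0, 0, 0, 0, 100, 0.76, -0.45, 0, 0, 0, 0, 100, 0.76, -0.45, 0, 0, 0, 0, 100, 0.76, -0.45, 0, 0, 0, 0, 100, 0.76, -0.45, 0, 0, 0, 0, 100, 0.76, -0.45, 0, 0, 0, 0, 100, 0.76, -0.45, 0, 0, 0, 0, 100, 0.76, -0.45, 0, 0, 0, 0, 100])

```text
t: 3.35
tool_pos: [0.5989, -0.1329, 0.2187]
orientation: [3.118, 0.387, 0.0]
force: [-0.4, 0.2, -0.0]
opening: 0.093
gripper_force: 0.0
```

Emit:
apply_moves(steps=[0, 0, 0, 0, 0, -0.96, 100, 0, 0, 0, 0, 0, -0.96, 100, 0, 0, 0, 0, 0, -0.96, 100, 0, 0, 0, 0, 0, -0.96, 100, 0, 0, 0, 0, 0, -0.96, 100, 0, 0, 0, 0, 0, -0.96, 100, 0, 0, 0, 0, 0, -0.96, 100, 0, 0, 0, 0, 0, -0.96, 100])

```text
t: 4.02
tool_pos: [0.5981, -0.1339, 0.2186]
orientation: [-2.714, -1.583, 0.0]
force: [0.5, -1.7, 0.2]
opening: 0.0931
gripper_force: 0.0
```

Emit:
apply_moves(steps=[0, 0, 0, 0, 0, -0.96, 100, 0, 0, 0, 0, 0, -0.96, 100, 0, 0, 0, 0, 0, -0.96, 100, 0, 0, 0, 0, 0, -0.96, 100, 0, 0, 0, 0, 0, -0.96, 100, 0, 0, 0, 0, 0, -0.96, 100, 0, 0, 0, 0, 0, -0.96, 100, 0, 0, 0, 0, 0, -0.96, 100, 0, 0, 0, 0, 0, 0, 100])

```text
t: 4.77
tool_pos: [0.5981, -0.134, 0.2186]
orientation: [-1.878, -2.518, 0.0]
force: [0.3, -0.3, 0.3]
opening: 0.093
gripper_force: 0.0
```

```bash
cat >> h.py <<'E'
from scipy.spatial.transform import Rotation as Ro
B=np.array([.5542,.2763]);TH=.139
def tool():
    s=robot.read_state();R=Ro.from_rotvec(s["orientation"]).as_matrix();return s,np.array(s["tool_pos"]),R
def rel(target,yaw):
    """units to go: tool x,y,z and turn about z; yaw=caddy heading from +y, ccw"""
    s,p,R=tool();d=R.T@(np.array(target)-p)/.03
    cur=np.arctan2(-R[0,0],R[1,0]);print("t",round(s["t"],2),"tcp",np.round(p,4),"yaw",round(cur,4),"tilt",np.round(R[:2,2],4),"F",np.round(s["force"],2),"op",round(s["opening"],4),"togo",np.round(d,3),"az",round(-np.degrees(yaw-cur)/6,3))
E
python3 - <<'E'
from h import *
rel([.5998,-.1325,.066],.279)
E
```

```text
t 4.77 tcp [ 0.5981 -0.134   0.2186] yaw 0.2892 tilt [-0.  0.] F [ 0.27 -0.28  0.35] op 0.093 togo [0.03  0.07  5.087] az 0.098
```

Emit:
apply_moves(steps=[0.03, 0.07, 0.6, 0, 0, 0.1, 100, 0, 0, 0.6, 0, 0, 0, 100, 0, 0, 0.6, 0, 0, 0, 100, 0, 0, 0.6, 0, 0, 0, 100, 0, 0, 0.6, 0, 0, 0, 100, 0, 0, 0.6, 0, 0, 0, 100, 0, 0, 0, 0, 0, 0, 100])

```text
t: 5.35
tool_pos: [0.5971, -0.1317, 0.1061]
orientation: [-1.898, -2.496, 0.004]
force: [-1.0, 0.8, -1.2]
opening: 0.0931
gripper_force: 0.0
```

Run:
```python
from h import *
rel([.5998,-.1325,.066],.279)
# handle on initial top pic & scene crop now
a=cv2.imread("pics/top0.png")[180:260,360:440];a=cv2.resize(a,(480,480),interpolation=cv2.INTER_CUBIC)
f=np.array([-.2755,.9613]);l=np.array([-.9613,-.2755]);C=np.array([.58,-.0633])
for sx in(-78,-66):
  for sy in(-42,42):
    u=proj("top",[*(C+f*sx/1e3+l*sy/1e3),.095]);u=(u-[360,180])*6+3;cv2.circle(a,tuple(int(v) for v in u),3,(0,0,255),-1)
s=cv2.cvtColor(snap("scene"),cv2.COLOR_RGB2BGR)[220:350,230:390];s=cv2.resize(s,None,fx=3,fy=3,interpolation=cv2.INTER_CUBIC)
o=np.zeros((480,480,3),np.uint8);o[:s.shape[0],:480]=s[:480]
s2=cv2.resize(s,(320,260)) ;c=np.zeros((480,800,3),np.uint8);c[:,:480]=a;c[:260,480:]=s2
cv2.imwrite("pics/chk.png",c)
```

```text
t 5.35 tcp [ 0.5971 -0.1317  0.1061] yaw 0.2707 tilt [-0.0065  0.002 ] F [-0.96  0.84 -1.2 ] op 0.0931 togo [-0.055  0.087  1.335] az -0.08
```

View pics/chk.png

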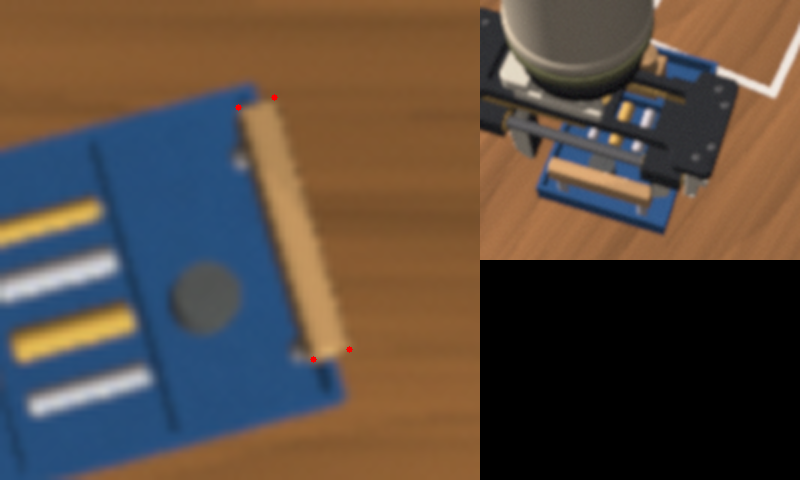

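The predicted handle corners (red) match the bar at crop (293,230) to within about a pixel. The fingers hover over both ends, so I'm lowering.

Emit:
apply_moves(steps=[0, 0, 0.3, 0, 0, 0, 100, 0, 0, 0.3, 0, 0, 0, 100, 0, 0, 0.3, 0, 0, 0, 100, 0, 0, 0.3, 0, 0, 0, 100, 0, 0, 0.28, 0, 0, 0, 100, 0, 0, 0, 0, 0, 0, 100, 0, 0, 0, 0, 0, 0, 100, 0, 0, 0, 0, 0, 0, 100])

```text
t: 6.07
tool_pos: [0.6, -0.1325, 0.0665]
orientation: [1.897, 2.504, 0.0]
force: [-0.1, 0.1, -0.3]
opening: 0.0926
gripper_force: 0.0
```

Run:
```python
from h import *
rel([.5998,-.1325,.066],.279)
```

```text
t 6.07 tcp [ 0.6    -0.1325  0.0665] yaw 0.274 tilt [ 0.0002 -0.    ] F [-0.06  0.1  -0.32] op 0.0926 togo [ 0.003 -0.006  0.015] az -0.048
```

Emit:
apply_moves(steps=[0, 0, 0, 0, 0, 0, 92, 0, 0, 0, 0, 0, 0, 90, 0, 0, 0, 0, 0, 0, 88, 0, 0, 0, 0, 0, 0, 85, 0, 0, 0, 0, 0, 0, 80, 0, 0, 0, 0, 0, 0, 80], grip_force=25)

```text
t: 6.57
tool_pos: [0.6004, -0.1327, 0.0669]
orientation: [1.897, 2.503, 0.001]
force: [1.7, -1.2, 3.9]
opening: 0.084
gripper_force: 25.0
```

Run:
```python
from h import *
rel([.5998,-.1325,.066],.279)
```

```text
t 6.57 tcp [ 0.6004 -0.1327  0.0669] yaw 0.2739 tilt [ 0.0014 -0.0004] F [ 1.73 -1.19  3.91] op 0.084 togo [ 0.012 -0.018  0.031] az -0.049
```

Emit:
apply_moves(steps=[0.1, 0, 0, 0, 0, 0, 80, 0.15, 0, 0, 0, 0, 0, 80, 0.2, 0, 0, 0, 0, 0, 80, 0.2, 0, 0, 0, 0, 0, 80, 0.2, 0, 0, 0, 0, 0, 80, 0.2, 0, 0, 0, 0, 0, 80, 0.2, 0, 0, 0, 0, 0, 80, 0.2, 0, 0, 0, 0, 0, 80, 0.2, 0, 0, 0, 0, 0, 80, 0.2, 0, 0, 0, 0, 0, 80, 0.2, 0, 0, 0, 0, 0, 80, 0.2, 0, 0, 0, 0, 0, 80])

```text
t: 7.57
tool_pos: [0.582, -0.0667, 0.0669]
orientation: [1.896, 2.503, 0.001]
force: [2.2, -1.8, 5.5]
opening: 0.084
gripper_force: 25.0
```

```bash
cat >> h.py <<'E'
DX=np.array([-np.sin(TH),np.cos(TH)]);DL=np.array([-DX[1],DX[0]])
def dockframe(P):d=np.array(P)[:2]-B;return np.round([d@DX,d@DL],4)
def caddy(name=None,box=None):
    im=snap("top",name)
    for n in("castor_left_wheel","castor_right_wheel","caddy_axle","blank_center"):
        for d in eyes.place_of("top",n)[:2]:
            print(n,round(d["conf"],2),dockframe(ray("top",d["xy"],Z[n])))
    return im
E
python3 - <<'E'
from h import *
rel([.5998,-.1325,.066],.279)
s,p,R=tool();print("handle in dock",dockframe(p));caddy("top2")
E
```

```text
t 7.57 tcp [ 0.582  -0.0667  0.0669] yaw 0.2742 tilt [ 0.0014 -0.0001] F [ 2.19 -1.82  5.53] op 0.084 togo [-2.271 -0.021  0.031] az -0.046
handle in dock [-0.3436  0.02  ]
castor_right_wheel 0.18 [-0.0457  0.1246]
caddy_axle 0.74 [-0.2185  0.0362]
caddy_axle 0.65 [-0.5786  0.0396]
blank_center 0.86 [-0.2273  0.0372]
blank_center 0.46 [-0.0097  0.0099]
```

View pics/top2.png

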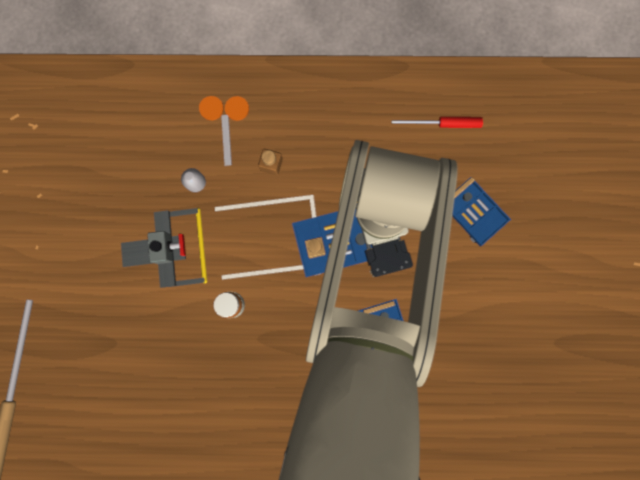

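The caddy follows the gripper. Its nose is at about (305,245), the blank is upright at (316,247), and the entry line is being crossed. Next I'll plan an S-curve to bring it onto the bay's centre line.

Run:
```python
from h import *
from scipy.interpolate import CubicHermiteSpline as H
s,p,R=tool();h0=dockframe(p);psi0=np.arctan2(-R[0,0],R[1,0])-TH
A=h0+.127*np.array([np.cos(psi0),np.sin(psi0)]);print(A,psi0)
f=H([A[0],-.04],[A[1],0],[np.tan(psi0),0])
xs=np.linspace(A[0],-.04,37)[1:]
pos=h0.copy();psi=psi0;rows=[]
for x in xs:
    ps=np.arctan(f(x,1));t=np.array([x,f(x)])-.127*np.array([np.cos(ps),np.sin(ps)])
    d=t-pos;fw=np.array([np.cos(psi),np.sin(psi)]);rt=np.array([fw[1],-fw[0]])
    r=np.round([d@fw/.03,d@rt/.03,-np.degrees(ps-psi)/6],2);rows.append(r)
    pos=pos+.03*(r[0]*fw+r[1]*rt);psi-=np.radians(6*r[2])
for i,r in enumerate(rows):print([*map(float,r)],end="\n" if i%12==11 else " ")
print(pos,psi)
```

```text
[-0.2173686   0.03738895] 0.1357627094749259
[0.17, -0.2, 0.46] [0.17, -0.19, 0.44] [0.17, -0.18, 0.42] [0.17, -0.18, 0.4] [0.16, -0.15, 0.36] [0.17, -0.15, 0.35] [0.17, -0.14, 0.31] [0.17, -0.12, 0.29] [0.17, -0.12, 0.26] [0.17, -0.1, 0.23] [0.17, -0.09, 0.21] [0.17, -0.08, 0.18]
[0.17, -0.07, 0.16] [0.17, -0.06, 0.14] [0.17, -0.04, 0.11] [0.18, -0.04, 0.09] [0.17, -0.03, 0.06] [0.17, -0.02, 0.04] [0.18, -0.01, 0.03] [0.17, 0.0, -0.01] [0.18, 0.01, -0.02] [0.17, 0.02, -0.04] [0.17, 0.03, -0.07] [0.18, 0.04, -0.09]
[0.17, 0.05, -0.11] [0.17, 0.06, -0.14] [0.17, 0.07, -0.16] [0.17, 0.08, -0.18] [0.17, 0.09, -0.21] [0.17, 0.1, -0.24] [0.17, 0.11, -0.26] [0.17, 0.13, -0.29] [0.17, 0.14, -0.32] [0.17, 0.15, -0.34] [0.17, 0.16, -0.37] [0.16, 0.17, -0.39]
[-1.67089753e-01 -2.49645219e-05] -0.0003729721806318906
```

Emit:
apply_moves(steps=[0.17, -0.2, -0.02, 0, 0, 0.46, 80, 0.17, -0.19, 0, 0, 0, 0.44, 80, 0.17, -0.18, 0, 0, 0, 0.42, 80, 0.17, -0.18, 0, 0, 0, 0.4, 80, 0.16, -0.15, 0, 0, 0, 0.36, 80, 0.17, -0.15, 0, 0, 0, 0.35, 80, 0.17, -0.14, 0, 0, 0, 0.31, 80, 0.17, -0.12, 0, 0, 0, 0.29, 80, 0.17, -0.12, 0, 0, 0, 0.26, 80, 0.17, -0.1, 0, 0, 0, 0.23, 80, 0.17, -0.09, 0, 0, 0, 0.21, 80, 0.17, -0.08, 0, 0, 0, 0.18, 80])

```text
t: 8.82
tool_pos: [0.5273, -0.011, 0.0669]
orientation: [2.367, 2.065, -0.001]
force: [-0.6, -0.9, 4.3]
opening: 0.0838
gripper_force: 25.0
```

Emit:
apply_moves(steps=[0.17, -0.07, 0, 0, 0, 0.16, 80, 0.17, -0.06, 0, 0, 0, 0.14, 80, 0.17, -0.04, 0, 0, 0, 0.11, 80, 0.18, -0.04, 0, 0, 0, 0.09, 80, 0.17, -0.03, 0, 0, 0, 0.06, 80, 0.17, -0.02, 0, 0, 0, 0.04, 80, 0.18, -0.01, 0, 0, 0, 0.03, 80, 0.17, 0, 0, 0, 0, -0.01, 80, 0.18, 0.01, 0, 0, 0, -0.02, 80, 0.17, 0.02, 0, 0, 0, -0.04, 80, 0.17, 0.03, 0, 0, 0, -0.07, 80, 0.18, 0.04, 0, 0, 0, -0.09, 80])

```text
t: 9.82
tool_pos: [0.534, 0.0511, 0.0669]
orientation: [-2.409, -2.017, 0.001]
force: [-0.6, -0.7, 5.1]
opening: 0.0839
gripper_force: 25.0
```

Emit:
apply_moves(steps=[0.17, 0.05, 0, 0, 0, -0.11, 80, 0.17, 0.06, 0, 0, 0, -0.14, 80, 0.17, 0.07, 0, 0, 0, -0.16, 80, 0.17, 0.08, 0, 0, 0, -0.18, 80, 0.17, 0.09, 0, 0, 0, -0.21, 80, 0.17, 0.1, 0, 0, 0, -0.24, 80, 0.17, 0.11, 0, 0, 0, -0.26, 80, 0.17, 0.13, 0, 0, 0, -0.29, 80, 0.17, 0.14, 0, 0, 0, -0.32, 80, 0.17, 0.15, 0, 0, 0, -0.34, 80, 0.17, 0.16, 0, 0, 0, -0.37, 80, 0.16, 0.17, 0, 0, 0, -0.39, 80])

```text
t: 10.82
tool_pos: [0.5771, 0.1104, 0.0668]
orientation: [-2.06, -2.371, 0.001]
force: [-0.9, 0.0, 6.0]
opening: 0.0837
gripper_force: 25.0
```

Run:
```python
from h import *
t=B+(-.122)*DX
rel([*t,.066],TH)
s,p,R=tool();print("handle in dock",dockframe(p));im=caddy("top3")
d=cv2.imread("pics/top3.png")[180:300,110:380];cv2.imwrite("pics/top3c.png",cv2.resize(d,None,fx=2.9,fy=2.9,interpolation=cv2.INTER_CUBIC))
```

```text
t 10.82 tcp [0.5771 0.1104 0.0668] yaw 0.1401 tilt [-0.0009  0.    ] F [-0.87  0.04  6.01] op 0.0837 togo [1.515 0.013 0.027] az 0.01
handle in dock [-0.1675  0.0003]
caddy_axle 0.88 [-0.3482  0.2606]
caddy_axle 0.86 [-0.5822  0.035 ]
blank_center 0.39 [-0.0525  0.0003]
```

View pics/top3c.png

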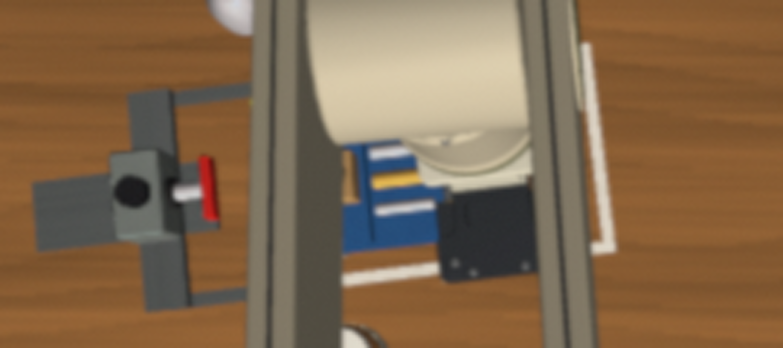

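Emit:
apply_moves(steps=[0.1, 0.01, -0.02, 0, 0, 0, 80, 0.1, 0, -0.02, 0, 0, 0, 80, 0.1, 0, 0, 0, 0, 0, 80, 0.1, 0, 0, 0, 0, 0, 80, 0.1, 0, 0, 0, 0, 0, 80, 0.1, 0, 0, 0, 0, 0, 80, 0.1, 0, 0, 0, 0, 0, 80, 0.1, 0, 0, 0, 0, 0, 80, 0.1, 0, 0, 0, 0, 0, 80])

```text
t: 11.82
tool_pos: [0.5735, 0.1368, 0.0677]
orientation: [-2.063, -2.369, 0.001]
force: [1.8, -0.4, -5.5]
opening: 0.0836
gripper_force: 25.0
```

```bash
cat > st.py <<'E'
from h import *
s,p,R=tool();print("handle dock",dockframe(p),"axle x",round(dockframe(p)[0]+.127,4),"Fdock",np.round([s["force"][:2]@DX,s["force"][:2]@DL,s["force"][2]],2),"yawerr",round(np.arctan2(-R[0,0],R[1,0])-TH,4),"tilt",np.round(R[:2,2],4),"z",round(p[2],4))
E
python3 st.py
```

```text
handle dock [-0.1409  0.0002] axle x -0.0139 Fdock [-0.68 -1.7  -5.47] yawerr -0.0011 tilt [-0.0008 -0.0001] z 0.0677
```

Emit:
apply_moves(steps=[0.05, 0, 0.02, 0, 0, 0, 80, 0.05, 0, 0, 0, 0, 0, 80, 0.05, 0, 0, 0, 0, 0, 80, 0.05, 0, 0, 0, 0, 0, 80, 0.05, 0, 0, 0, 0, 0, 80, 0.05, 0, 0, 0, 0, 0, 80])

```text
t: 12.32
tool_pos: [0.5724, 0.1454, 0.0673]
orientation: [-2.063, -2.369, 0.001]
force: [0.8, -0.4, -6.1]
opening: 0.0838
gripper_force: 25.0
```

Emit:
apply_moves(steps=[0.05, 0, 0, 0, 0, 0, 80, 0.05, 0, 0, 0, 0, 0, 80, 0.05, 0, 0, 0, 0, 0, 80])

```text
t: 12.57
tool_pos: [0.5721, 0.1494, 0.0676]
orientation: [2.062, 2.369, -0.001]
force: [-0.1, -5.9, -2.3]
opening: 0.0839
gripper_force: 25.0
```

```bash
python3 st.py
```

```text
handle dock [-1.282e-01 -1.000e-04] axle x -0.0012 Fdock [-5.83  0.91 -2.3 ] yawerr -0.0009 tilt [-0.     -0.0011] z 0.0676
```

Emit:
apply_moves(steps=[0.05, 0, 0, 0, 0, 0, 80, 0.05, 0, 0, 0, 0, 0, 80, 0.05, 0, 0, 0, 0, 0, 80, 0.05, 0, 0, 0, 0, 0, 80])

```text
t: 12.9
tool_pos: [0.5713, 0.1561, 0.0676]
orientation: [-2.063, -2.369, -0.001]
force: [-1.5, -1.0, -2.0]
opening: 0.0842
gripper_force: 25.0
```

Emit:
apply_moves(steps=[0.05, 0, 0, 0, 0, 0, 80, 0.05, 0, 0, 0, 0, 0, 80, 0.05, 0, 0, 0, 0, 0, 80, 0.05, 0, 0, 0, 0, 0, 80])

```text
t: 13.23
tool_pos: [0.5705, 0.1622, 0.0674]
orientation: [-2.063, -2.369, -0.001]
force: [0.4, 1.1, -4.2]
opening: 0.084
gripper_force: 25.0
```

```bash
python3 st.py
```

```text
handle dock [-0.1152 -0.0003] axle x 0.0118 Fdock [ 1.02 -0.56 -4.21] yawerr -0.001 tilt [0.0003 0.0004] z 0.0674
```

Emit:
apply_moves(steps=[0.04, 0, 0, 0, 0, 0, 80, 0.04, 0, 0, 0, 0, 0, 80, 0.04, 0, 0, 0, 0, 0, 80, 0.04, 0, 0, 0, 0, 0, 80, 0.04, 0, 0, 0, 0, 0, 80])

```text
t: 13.65
tool_pos: [0.5696, 0.1677, 0.0673]
orientation: [2.063, 2.369, -0.0]
force: [1.6, -0.1, -6.6]
opening: 0.0841
gripper_force: 25.0
```

```bash
python3 st.py
```

```text
handle dock [-0.1097 -0.0002] axle x 0.0173 Fdock [-0.36 -1.59 -6.56] yawerr -0.0012 tilt [ 0.     -0.0002] z 0.0673
```

Emit:
apply_moves(steps=[0.03, 0, 0, 0, 0, 0, 80, 0.03, 0, 0, 0, 0, 0, 80])

```text
t: 13.82
tool_pos: [0.5693, 0.1694, 0.0672]
orientation: [2.063, 2.369, -0.001]
force: [1.3, 0.4, -6.0]
opening: 0.0837
gripper_force: 25.0
```

```bash
python3 st.py
```

```text
handle dock [-1.08e-01 -1.00e-04] axle x 0.019 Fdock [ 0.21 -1.3  -5.95] yawerr -0.0012 tilt [-0.0002 -0.0003] z 0.0672
```

Emit:
apply_moves(steps=[0.02, 0, 0.02, 0, 0, 0, 80, 0.02, 0, 0, 0, 0, 0, 80, 0.02, 0, 0, 0, 0, 0, 80])

```text
t: 14.07
tool_pos: [0.5691, 0.171, 0.0671]
orientation: [2.063, 2.369, -0.001]
force: [-0.6, -2.1, -2.5]
opening: 0.084
gripper_force: 25.0
```

```bash
python3 st.py
```

```text
handle dock [-0.1063 -0.0002] axle x 0.0207 Fdock [-1.97  0.92 -2.54] yawerr -0.001 tilt [ 0.0001 -0.0005] z 0.0671
```

Emit:
apply_moves(steps=[0.02, 0, 0.01, 0, 0, 0, 80, 0.02, 0, 0, 0, 0, 0, 80, 0, 0, 0, 0, 0, 0, 80])

```text
t: 14.32
tool_pos: [0.5691, 0.1724, 0.067]
orientation: [2.063, 2.369, 0.0]
force: [-1.0, -2.3, 0.8]
opening: 0.0838
gripper_force: 25.0
```

```bash
python3 st.py
```

```text
handle dock [-0.105  -0.0003] axle x 0.022 Fdock [-2.14  1.33  0.85] yawerr -0.0009 tilt [ 0.0004 -0.0002] z 0.067
```

Emit:
apply_moves(steps=[0.02, 0, 0, 0, 0, 0, 80, 0.02, 0, 0, 0, 0, 0, 80, 0, 0, 0, 0, 0, 0, 80])

```text
t: 14.57
tool_pos: [0.5689, 0.1737, 0.0669]
orientation: [2.063, 2.369, 0.0]
force: [-1.7, -2.0, 2.8]
opening: 0.0839
gripper_force: 25.0
```

```bash
python3 st.py
```

```text
handle dock [-0.1036 -0.0004] axle x 0.0234 Fdock [-1.71  1.96  2.79] yawerr -0.001 tilt [0.0004 0.    ] z 0.0669
```

Emit:
apply_moves(steps=[0.02, 0, 0, 0, 0, 0, 80, 0.02, 0, 0, 0, 0, 0, 80, 0, 0, 0, 0, 0, 0, 80])

```text
t: 14.82
tool_pos: [0.5688, 0.1748, 0.0669]
orientation: [2.063, 2.369, 0.0]
force: [-1.4, -3.1, 4.7]
opening: 0.0839
gripper_force: 25.0
```

```bash
python3 st.py
```

```text
handle dock [-0.1026 -0.0004] axle x 0.0244 Fdock [-2.91  1.79  4.67] yawerr -0.001 tilt [ 0.0005 -0.0002] z 0.0669
```

Emit:
apply_moves(steps=[0.02, 0, -0.01, 0, 0, 0, 80, 0.02, 0, 0, 0, 0, 0, 80, 0, 0, 0, 0, 0, 0, 80])

```text
t: 15.07
tool_pos: [0.5687, 0.1755, 0.067]
orientation: [2.063, 2.368, -0.0]
force: [-0.4, -5.5, 2.5]
opening: 0.0837
gripper_force: 25.0
```

```bash
python3 st.py
```

```text
handle dock [-0.1018 -0.0004] axle x 0.0252 Fdock [-5.43  1.15  2.53] yawerr -0.0012 tilt [ 0.0005 -0.0008] z 0.067
```

Emit:
apply_moves(steps=[0.02, 0, 0, 0, 0, 0, 80, 0.02, 0, 0, 0, 0, 0, 80, 0, 0, 0, 0, 0, 0, 80])

```text
t: 15.32
tool_pos: [0.5686, 0.1762, 0.067]
orientation: [2.062, 2.368, -0.001]
force: [-1.1, -7.7, 4.6]
opening: 0.0839
gripper_force: 25.0
```

```bash
python3 st.py
```

```text
handle dock [-0.1012 -0.0004] axle x 0.0258 Fdock [-7.46  2.11  4.59] yawerr -0.0013 tilt [ 0.0004 -0.0016] z 0.067
```

Emit:
apply_moves(steps=[0.02, 0, -0.01, 0, 0, 0, 80, 0.02, 0, 0, 0, 0, 0, 80, 0, 0, 0, 0, 0, 0, 80, 0, 0, 0, 0, 0, 0, 80])

```text
t: 15.65
tool_pos: [0.5684, 0.1768, 0.067]
orientation: [2.063, 2.367, -0.002]
force: [0.2, -10.3, 2.4]
opening: 0.0839
gripper_force: 25.0
```

```bash
python3 st.py
```

```text
handle dock [-0.1005 -0.0003] axle x 0.0265 Fdock [-10.26   1.25   2.39] yawerr -0.0016 tilt [ 0.0003 -0.0023] z 0.067
```

10 N on the rubber end. I'll hold it there for a second.

Emit:
apply_moves(steps=[0, 0, 0, 0, 0, 0, 80, 0, 0, 0, 0, 0, 0, 80, 0, 0, 0, 0, 0, 0, 80, 0, 0, 0, 0, 0, 0, 80, 0, 0, 0, 0, 0, 0, 80, 0, 0, 0, 0, 0, 0, 80, 0, 0, 0, 0, 0, 0, 80, 0, 0, 0, 0, 0, 0, 80, 0, 0, 0, 0, 0, 0, 80, 0, 0, 0, 0, 0, 0, 80, 0, 0, 0, 0, 0, 0, 80, 0, 0, 0, 0, 0, 0, 80])

```text
t: 16.65
tool_pos: [0.5685, 0.1768, 0.067]
orientation: [2.063, 2.367, -0.002]
force: [0.1, -9.9, 2.7]
opening: 0.0839
gripper_force: 25.0
```

```bash
python3 st.py
```

```text
handle dock [-0.1005 -0.0003] axle x 0.0265 Fdock [-9.85  1.26  2.66] yawerr -0.0016 tilt [ 0.0004 -0.0023] z 0.067
```

Emit:
apply_moves(steps=[0, 0, 0.01, 0, 0, 0, 80, 0, 0, 0, 0, 0, 0, 80, 0, 0, 0, 0, 0, 0, 80, 0, 0, 0, 0, 0, 0, 80, 0, 0, 0, 0, 0, 0, 80, 0, 0, 0, 0, 0, 0, 80, 0, 0, 0, 0, 0, 0, 80, 0, 0, 0, 0, 0, 0, 80, 0, 0, 0, 0, 0, 0, 80, 0, 0, 0, 0, 0, 0, 80, 0, 0, 0, 0, 0, 0, 80])

```text
t: 17.57
tool_pos: [0.5685, 0.1768, 0.067]
orientation: [2.062, 2.367, -0.002]
force: [-1.2, -11.3, 3.9]
opening: 0.0837
gripper_force: 25.0
```

Emit:
apply_moves(steps=[-0.03, 0, -0.01, 0, 0, 0, 80, -0.03, 0, 0, 0, 0, 0, 80, -0.03, 0, 0, 0, 0, 0, 80, -0.03, 0, 0, 0, 0, 0, 80, -0.03, 0, 0, 0, 0, 0, 80, -0.03, 0, 0, 0, 0, 0, 80, 0, 0, 0, 0, 0, 0, 80, 0, 0, 0, 0, 0, 0, 80])

```text
t: 18.23
tool_pos: [0.5688, 0.1732, 0.067]
orientation: [-2.063, -2.369, -0.0]
force: [-0.3, -0.8, 0.7]
opening: 0.084
gripper_force: 25.0
```

```bash
python3 st.py
```

```text
handle dock [-0.1041 -0.0002] axle x 0.0229 Fdock [-0.79  0.45  0.66] yawerr -0.0011 tilt [-0.      0.0003] z 0.067
```

Force has dropped to about 1 N. Releasing.

Emit:
apply_moves(steps=[-0.02, 0, 0, 0, 0, 0, 80, -0.02, 0, 0, 0, 0, 0, 80, 0, 0, 0, 0, 0, 0, 90.5, 0, 0, 0, 0, 0, 0, 92, 0, 0, 0, 0, 0, 0, 96, 0, 0, 0, 0, 0, 0, 100, 0, 0, 0, 0, 0, 0, 100, 0, 0, 0, 0, 0, 0, 100])

```text
t: 18.9
tool_pos: [0.569, 0.1719, 0.0672]
orientation: [-2.063, -2.369, -0.0]
force: [0.5, -0.7, 0.1]
opening: 0.0927
gripper_force: 0.0
```

```bash
python3 st.py
```

```text
handle dock [-0.1054 -0.0002] axle x 0.0216 Fdock [-0.79 -0.39  0.06] yawerr -0.0011 tilt [-0.      0.0001] z 0.0672
```

Lift slowly, then check.

Emit:
apply_moves(steps=[0, 0, -0.1, 0, 0, 0, 100, 0, 0, -0.2, 0, 0, 0, 100, 0, 0, -0.3, 0, 0, 0, 100, 0, 0, -0.5, 0, 0, 0, 100, 0, 0, -0.7, 0, 0, 0, 100, 0, 0, -0.7, 0, 0, 0, 100, -0.6, 0, -0.7, 0, 0, 0, 100, -0.8, 0, -0.3, 0, 0, 0, 100, -0.8, 0, 0, 0, 0, 0, 100, -0.8, 0, 0, 0, 0, 0, 100, -0.8, 0, 0, 0, 0, 0, 100, -0.8, 0, 0, 0, 0, 0, 100])

```text
t: 19.9
tool_pos: [0.5884, 0.034, 0.1737]
orientation: [2.062, 2.368, 0.002]
force: [-1.0, -0.9, -0.2]
opening: 0.0928
gripper_force: 0.0
```

Emit:
apply_moves(steps=[-0.8, 0, 0, 0, 0, 0, 100, -0.8, 0, 0, 0, 0, 0, 100, -0.8, 0, 0, 0, 0, 0, 100, -0.8, 0, 0, 0, 0, 0, 100, -0.8, 0, 0, 0, 0, 0, 100, -0.8, 0, 0, 0, 0, 0, 100, 0, 0, 0, 0, 0, 0, 100, 0, 0, 0, 0, 0, 0, 100])

```text
t: 20.57
tool_pos: [0.608, -0.1087, 0.1731]
orientation: [2.065, 2.366, 0.001]
force: [-0.0, 0.3, -0.7]
opening: 0.0929
gripper_force: 0.0
```

Run:
```python
from h import *
im=snap("top","top4")
m=mask(im,(100,100,40),(125,255,255),(150,190,330,290));c,wh,b=rect(m,.054);print(wh,dockframe(c),b)
a=cv2.imread("pics/top4.png")[170:300,110:340];cv2.imwrite("pics/t4.png",cv2.resize(a,None,fx=3.4,fy=3.4,interpolation=cv2.INTER_CUBIC))
for n in("jar","chuck","whistle"):print(n,[(round(d["conf"],2),np.round(ray("top",d["xy"],0)[:2],3)) for d in eyes.place_of("top",n)[:1]])
```

```text
(111.28640747070312, 159.83761596679688) [-0.0362  0.0026] [[0.49154022 0.31249064]
 [0.5113083  0.15388013]
 [0.6217403  0.16764362]
 [0.6019722  0.32625413]]
jar [(0.82, array([0.433, 0.218]))]
chuck [(0.56, array([0.692, 0.3  ]))]
whistle [(0.65, array([0.726, 0.144]))]
```

View pics/t4.png

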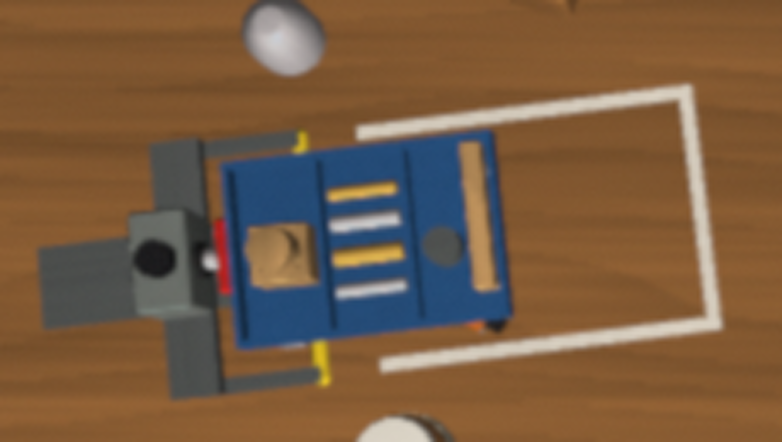

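Run:
```python
from h import *
C=B-.036*DX+.002*DL
for x,y,z in((-50,42,.015),(-62,42,.015),(-77,42,.015),(-62,46,.015),(-62,46,.03),(-80,55,.054),(-77,46,.015)):
    print(x,y,z,np.round((proj("top",[*(C+x/1e3*DX+y/1e3*DL),z])-[110,170])*3.4+1.2))
a=cv2.imread("pics/top4.png")[240:275,230:275];a2=cv2.resize(a,None,fx=9,fy=9,interpolation=cv2.INTER_CUBIC)
s=cv2.cvtColor(snap("scene"),cv2.COLOR_RGB2BGR);u=proj("scene",[*(C-.055*DX),.015]).astype(int)
s=cv2.resize(s[max(u[1]-50,0):u[1]+50,max(u[0]-50,0):u[0]+50],(380,380),interpolation=cv2.INTER_CUBIC)
o=np.zeros((380,405+380,3),np.uint8);o[:315,:405]=a2;o[:,405:]=s;cv2.imwrite("pics/c5.png",o)
for n in("castor_left_wheel","castor_right_wheel"):
  for cam in("top","scene"):
    for d in eyes.place_of(cam,n)[:2]:
      q=ray(cam,d["xy"],.015)[:2]-C;print(n,cam,round(d["conf"],2),np.round([q@DX,q@DL],4))
```

```text
-50 42 0.015 [468. 305.]
-62 42 0.015 [487. 302.]
-77 42 0.015 [512. 299.]
-62 46 0.015 [488. 309.]
-62 46 0.03 [485. 307.]
-80 55 0.054 [511. 315.]
-77 46 0.015 [513. 306.]
castor_left_wheel top 0.48 [-0.0563  0.0561]
castor_left_wheel scene 0.48 [-0.06    0.0397]
castor_left_wheel scene 0.36 [-0.3307  0.1646]
castor_right_wheel scene 0.41 [-0.0641 -0.0401]
```

View pics/c5.png

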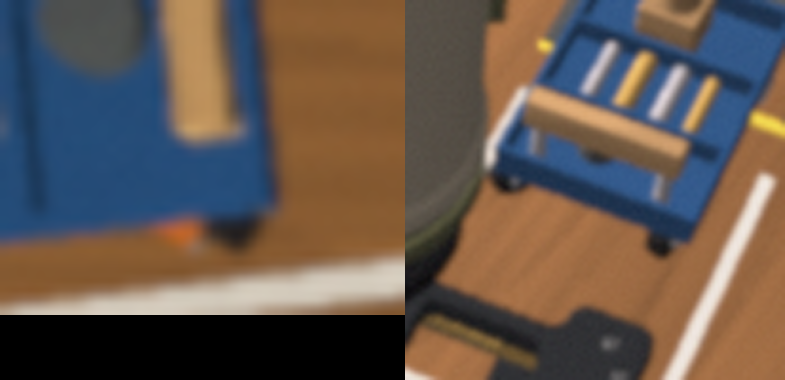

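Run:
```python
from h import *
C=B-.036*DX+.002*DL
def wheel(side,th,w=.005):
    pts=[]
    piv=np.array([-.05,side*.042]);d=np.array([-np.cos(th),np.sin(th)]);n=np.array([d[1],-d[0]])
    for a in np.linspace(0,2*np.pi,40):
        for k in(-w,w):
            q=piv+d*(.012+.015*np.cos(a))+n*k;pts.append([*(C+q[0]*DX+q[1]*DL),.015+.015*np.sin(a)])
    return pts
T=cv2.imread("pics/top4.png");S=cv2.cvtColor(snap("scene"),cv2.COLOR_RGB2BGR)
def crop(img,cam,c,h,sz,ths):
    o=[]
    for th in ths:
        k=sz/(2*h);a=cv2.resize(img[c[1]-h:c[1]+h,c[0]-h:c[0]+h],(sz,sz),interpolation=cv2.INTER_CUBIC)
        if th is not None:
            for side in(1,-1):
                hull=cv2.convexHull(np.array([(proj(cam,p)-c+h+.5)*k for p in wheel(side,th)]).astype(np.int32));cv2.polylines(a,[hull],True,(0,255,0),1)
        o.append(a)
    return np.hstack(o)
ut=proj("top",[*(C-.06*DX+.045*DL),.015]).astype(int);us=proj("scene",[*(C-.06*DX),.015]).astype(int)
ths=[None,0,.4,.8]
cv2.imwrite("pics/c6.png",np.vstack([crop(T,"top",ut,14,200,ths),crop(S,"scene",us,36,200,ths)]))
```

```text
(no output)
```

View pics/c6.png

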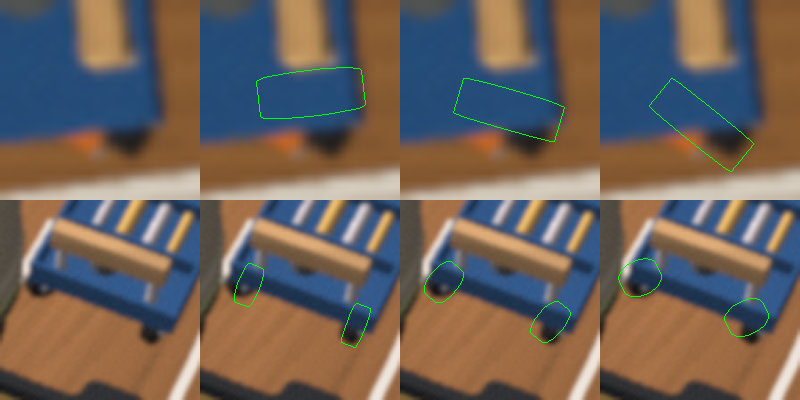

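The caddy stands centred in the bay with the buffer pressed and the blank upright. Its left castor looks swung outward by about 0.5 rad, at crop (130,140). The rear was unloaded on the last stretch, so it didn't swing round. I'll re-grip and ratchet inside the dock: lift the rear slightly, go back, lower it, roll forward.

Run:
```python
from h import *
rel([*(B-.108*DX),.15],TH)
rel([*(B-.108*DX),.0665],TH)
```

```text
t 21.07 tcp [ 0.6078 -0.107   0.1722] yaw 0.1386 tilt [0. 0.] F [-1.08  0.58  0.04] op 0.0932 togo [ 9.301e+00 -3.000e-03  7.400e-01] az -0.004
t 21.07 tcp [ 0.6078 -0.107   0.1722] yaw 0.1386 tilt [0. 0.] F [-1.08  0.58  0.04] op 0.0932 togo [ 9.300e+00 -3.000e-03  3.523e+00] az -0.004
```

Emit:
apply_moves(steps=[0.8, 0, 0, 0, 0, 0, 100, 0.8, 0, 0, 0, 0, 0, 100, 0.8, 0, 0, 0, 0, 0, 100, 0.8, 0, 0, 0, 0, 0, 100, 0.8, 0, 0, 0, 0, 0, 100, 0.8, 0, 0, 0, 0, 0, 100, 0.8, 0, 0, 0, 0, 0, 100, 0.8, 0, 0, 0, 0, 0, 100, 0.8, 0, 0, 0, 0, 0, 100, 0.8, 0, 0, 0, 0, 0, 100, 0.8, 0, 0, 0, 0, 0, 100, 0.5, 0, 0, 0, 0, 0, 100])

```text
t: 22.07
tool_pos: [0.5688, 0.1712, 0.1722]
orientation: [-2.061, -2.37, -0.001]
force: [0.3, -0.9, 0.4]
opening: 0.0931
gripper_force: 0.0
```

Emit:
apply_moves(steps=[0, 0, 0.5, 0, 0, 0, 100, 0, 0, 0.5, 0, 0, 0, 100, 0, 0, 0.4, 0, 0, 0, 100, 0, 0, 0.3, 0, 0, 0, 100, 0, 0, 0, 0, 0, 0, 100, 0, 0, 0, 0, 0, 0, 100, 0, 0, 0, 0, 0, 0, 100])

```text
t: 22.65
tool_pos: [0.5699, 0.1687, 0.1219]
orientation: [2.063, 2.368, 0.001]
force: [-0.5, -0.2, 0.2]
opening: 0.0931
gripper_force: 0.0
```

Run:
```python
from h import *
rel([*(B-.108*DX),.0665],TH)
```

```text
t 22.65 tcp [0.5699 0.1687 0.1219] yaw 0.1375 tilt [0.0009 0.0002] F [-0.55 -0.15  0.18] op 0.0931 togo [ 0.023 -0.025  1.847] az -0.014
```

Emit:
apply_moves(steps=[0, -0.02, 0.4, 0, 0, 0, 100, 0, 0, 0.4, 0, 0, 0, 100, 0, 0, 0.4, 0, 0, 0, 100, 0, 0, 0.4, 0, 0, 0, 100, 0, 0, 0.24, 0, 0, 0, 100, 0, 0, 0, 0, 0, 0, 100, 0, 0, 0, 0, 0, 0, 100])

```text
t: 23.23
tool_pos: [0.5681, 0.1687, 0.0649]
orientation: [-2.062, -2.368, 0.002]
force: [-0.9, -0.4, 0.5]
opening: 0.0931
gripper_force: 0.0
```

```bash
python3 st.py
```

```text
handle dock [-0.1085  0.0011] axle x 0.0185 Fdock [-0.24  0.97  0.46] yawerr -0.0011 tilt [-0.0019 -0.0004] z 0.0649
```

Emit:
apply_moves(steps=[0, 0, 0, 0, 0, 0, 92, 0, 0, 0, 0, 0, 0, 90, 0, 0, 0, 0, 0, 0, 88, 0, 0, 0, 0, 0, 0, 85, 0, 0, 0, 0, 0, 0, 80, 0, 0, 0, 0, 0, 0, 80], grip_force=25)

```text
t: 23.73
tool_pos: [0.5695, 0.1689, 0.0668]
orientation: [2.063, 2.368, 0.002]
force: [0.4, -0.1, 4.0]
opening: 0.0838
gripper_force: 25.0
```

```bash
python3 st.py
```

```text
handle dock [-0.1085 -0.0003] axle x 0.0185 Fdock [-0.2  -0.4   4.02] yawerr -0.0012 tilt [0.0016 0.0003] z 0.0668
```

Emit:
apply_moves(steps=[0.035, 0, 0, 0, 0, 0, 80, 0.035, 0, 0, 0, 0, 0, 80, 0.035, 0, 0, 0, 0, 0, 80, 0.035, 0, 0, 0, 0, 0, 80, 0.035, 0, 0, 0, 0, 0, 80, 0.035, 0, 0, 0, 0, 0, 80, 0, 0, 0, 0, 0, 0, 80])

```text
t: 24.32
tool_pos: [0.5689, 0.1741, 0.0668]
orientation: [2.062, 2.367, 0.0]
force: [1.7, -5.4, 7.1]
opening: 0.0838
gripper_force: 25.0
```

```bash
python3 st.py
```

```text
handle dock [-0.1032 -0.0004] axle x 0.0238 Fdock [-5.57 -0.94  7.09] yawerr -0.0012 tilt [ 0.0017 -0.0015] z 0.0668
```

Emit:
apply_moves(steps=[0, 0, -0.04, 0, 0, 0, 80, 0, 0, -0.04, 0, 0, 0, 80, 0, 0, 0, 0, 0, 0, 80])

```text
t: 24.57
tool_pos: [0.5683, 0.1739, 0.0678]
orientation: [2.063, 2.367, -0.001]
force: [4.7, -5.7, -3.9]
opening: 0.0839
gripper_force: 25.0
```

```bash
python3 st.py
```

```text
handle dock [-0.1033  0.0002] axle x 0.0237 Fdock [-6.32 -3.83 -3.86] yawerr -0.002 tilt [ 0.0005 -0.0015] z 0.0678
```

Emit:
apply_moves(steps=[0, 0, -0.03, 0, 0, 0, 80, -0.04, 0, 0, 0, 0, 0, 80, -0.04, 0, 0, 0, 0, 0, 80, -0.04, 0, 0, 0, 0, 0, 80, -0.04, 0, 0, 0, 0, 0, 80, -0.04, 0, 0, 0, 0, 0, 80, 0, 0, 0, 0, 0, 0, 80])

```text
t: 25.15
tool_pos: [0.5682, 0.1691, 0.0687]
orientation: [-2.062, -2.369, 0.001]
force: [1.3, 0.4, -6.3]
opening: 0.0839
gripper_force: 25.0
```

```bash
python3 st.py
```

```text
handle dock [-0.1081  0.001 ] axle x 0.0189 Fdock [ 0.19 -1.32 -6.28] yawerr -0.0009 tilt [-0.0013  0.0001] z 0.0687
```

Emit:
apply_moves(steps=[0, 0, 0.05, 0, 0, 0, 80, 0, 0, 0.05, 0, 0, 0, 80, 0, 0, 0, 0, 0, 0, 80, 0.05, 0, 0, 0, 0, 0, 80, 0.05, 0, 0, 0, 0, 0, 80, 0.05, 0, 0, 0, 0, 0, 80, 0.05, 0, 0, 0, 0, 0, 80, 0, 0, 0, 0, 0, 0, 80])

```text
t: 25.82
tool_pos: [0.5682, 0.1744, 0.0668]
orientation: [2.062, 2.369, -0.002]
force: [-3.8, -7.9, 5.7]
opening: 0.0835
gripper_force: 25.0
```

```bash
python3 st.py
```

```text
handle dock [-0.1029  0.0003] axle x 0.0241 Fdock [-7.28  4.89  5.74] yawerr -0.0006 tilt [ 0.0004 -0.0016] z 0.0668
```

Emit:
apply_moves(steps=[0, 0, -0.06, 0, 0, 0, 80, 0, 0, -0.05, 0, 0, 0, 80, -0.07, 0, 0, 0, 0, 0, 80, -0.07, 0, 0, 0, 0, 0, 80, -0.06, 0, 0, 0, 0, 0, 80, 0, 0, 0.06, 0, 0, 0, 80, 0, 0, 0.05, 0, 0, 0, 80, 0.05, 0, 0, 0, 0, 0, 80, 0.05, 0, 0, 0, 0, 0, 80, 0.05, 0, 0, 0, 0, 0, 80, 0.05, 0, 0, 0, 0, 0, 80, 0, 0, 0, 0, 0, 0, 80])

```text
t: 26.82
tool_pos: [0.5683, 0.1744, 0.0669]
orientation: [2.062, 2.368, -0.001]
force: [-2.5, -7.9, 5.3]
opening: 0.0836
gripper_force: 25.0
```

Emit:
apply_moves(steps=[0, 0, -0.06, 0, 0, 0, 80, 0, 0, -0.05, 0, 0, 0, 80, -0.07, 0, 0, 0, 0, 0, 80, -0.07, 0, 0, 0, 0, 0, 80, -0.06, 0, 0, 0, 0, 0, 80, 0, 0, 0.06, 0, 0, 0, 80, 0, 0, 0.05, 0, 0, 0, 80, 0.05, 0, 0, 0, 0, 0, 80, 0.05, 0, 0, 0, 0, 0, 80, 0.05, 0, 0, 0, 0, 0, 80, 0.05, 0, 0, 0, 0, 0, 80, 0, 0, 0, 0, 0, 0, 80])

```text
t: 27.82
tool_pos: [0.5684, 0.1744, 0.0669]
orientation: [2.062, 2.368, -0.001]
force: [-2.4, -6.5, 4.1]
opening: 0.0841
gripper_force: 25.0
```

```bash
python3 st.py
```

```text
handle dock [-1.028e-01  1.000e-04] axle x 0.0242 Fdock [-6.08  3.32  4.06] yawerr -0.0008 tilt [ 0.0008 -0.0014] z 0.0669
```

Emit:
apply_moves(steps=[0, 0, -0.06, 0, 0, 0, 80, 0, 0, -0.05, 0, 0, 0, 80, -0.07, 0, 0, 0, 0, 0, 80, -0.07, 0, 0, 0, 0, 0, 80, -0.06, 0, 0, 0, 0, 0, 80, 0, 0, 0.06, 0, 0, 0, 80, 0, 0, 0.05, 0, 0, 0, 80, 0.05, 0, 0, 0, 0, 0, 80, 0.05, 0, 0, 0, 0, 0, 80, 0.05, 0, 0, 0, 0, 0, 80, 0.05, 0, 0, 0, 0, 0, 80, 0, 0, 0, 0, 0, 0, 80])

```text
t: 28.82
tool_pos: [0.5683, 0.1745, 0.0669]
orientation: [2.062, 2.368, -0.001]
force: [-1.7, -7.1, 5.3]
opening: 0.0834
gripper_force: 25.0
```

Emit:
apply_moves(steps=[0, 0, -0.06, 0, 0, 0, 80, 0, 0, -0.05, 0, 0, 0, 80, -0.07, 0, 0, 0, 0, 0, 80, -0.07, 0, 0, 0, 0, 0, 80, -0.06, 0, 0, 0, 0, 0, 80, 0, 0, 0.06, 0, 0, 0, 80, 0, 0, 0.05, 0, 0, 0, 80, 0.05, 0, 0, 0, 0, 0, 80, 0.05, 0, 0, 0, 0, 0, 80, 0.05, 0, 0, 0, 0, 0, 80, 0.05, 0, 0, 0, 0, 0, 80, 0, 0, 0, 0, 0, 0, 80])

```text
t: 29.82
tool_pos: [0.5683, 0.1745, 0.0669]
orientation: [2.062, 2.368, -0.001]
force: [-1.7, -6.7, 4.6]
opening: 0.0837
gripper_force: 25.0
```

Emit:
apply_moves(steps=[0, 0, -0.06, 0, 0, 0, 80, 0, 0, -0.05, 0, 0, 0, 80, -0.07, 0, 0, 0, 0, 0, 80, -0.07, 0, 0, 0, 0, 0, 80, -0.06, 0, 0, 0, 0, 0, 80, 0, 0, 0.06, 0, 0, 0, 80, 0, 0, 0.05, 0, 0, 0, 80, 0.05, 0, 0, 0, 0, 0, 80, 0.05, 0, 0, 0, 0, 0, 80, 0.05, 0, 0, 0, 0, 0, 80, 0.05, 0, 0, 0, 0, 0, 80, 0, 0, 0, 0, 0, 0, 80])

```text
t: 30.82
tool_pos: [0.5683, 0.1745, 0.0669]
orientation: [2.062, 2.368, -0.001]
force: [-1.3, -7.3, 4.7]
opening: 0.0838
gripper_force: 25.0
```

```bash
python3 st.py
```

```text
handle dock [-0.1028  0.0002] axle x 0.0242 Fdock [-7.09  2.31  4.68] yawerr -0.0008 tilt [ 0.0006 -0.0014] z 0.0669
```

Emit:
apply_moves(steps=[0.025, 0, 0, 0, 0, 0, 80, 0.025, 0, 0, 0, 0, 0, 80, 0, 0, 0, 0, 0, 0, 80, 0, 0, 0, 0, 0, 0, 80, 0, 0, 0, 0, 0, 0, 80, 0, 0, 0, 0, 0, 0, 80, 0, 0, 0, 0, 0, 0, 80, 0, 0, 0, 0, 0, 0, 80, 0, 0, 0, 0, 0, 0, 80, 0, 0, 0, 0, 0, 0, 80, 0, 0, 0, 0, 0, 0, 80, 0, 0, 0, 0, 0, 0, 80])

```text
t: 31.82
tool_pos: [0.5682, 0.1752, 0.0669]
orientation: [2.062, 2.368, -0.002]
force: [-1.6, -9.4, 5.7]
opening: 0.0837
gripper_force: 25.0
```

Emit:
apply_moves(steps=[0, 0, -0.06, 0, 0, 0, 80, 0, 0, -0.05, 0, 0, 0, 80, -0.06, 0, 0, 0, 0, 0, 80, -0.06, 0, 0, 0, 0, 0, 80, -0.06, 0, 0, 0, 0, 0, 80, -0.05, 0, 0, 0, 0, 0, 80, 0, 0, 0.05, 0, 0, 0, 80, 0, 0, 0.04, 0, 0, 0, 80, 0, 0, 0, 0, 0, 0, 80])

```text
t: 32.57
tool_pos: [0.5687, 0.1699, 0.0671]
orientation: [-2.063, -2.369, -0.0]
force: [-0.4, -2.0, -1.6]
opening: 0.0838
gripper_force: 25.0
```

```bash
python3 st.py
```

```text
handle dock [-0.1074  0.0004] axle x 0.0196 Fdock [-1.91  0.67 -1.6 ] yawerr -0.0008 tilt [0.0001 0.0003] z 0.0671
```

Emit:
apply_moves(steps=[0, 0, 0.01, 0, 0, 0, 80, -0.01, 0, 0, 0, 0, 0, 80, 0, 0, 0, 0, 0, 0, 90.5, 0, 0, 0, 0, 0, 0, 92, 0, 0, 0, 0, 0, 0, 96, 0, 0, 0, 0, 0, 0, 100, 0, 0, 0, 0, 0, 0, 100, 0, 0, 0, 0, 0, 0, 100, 0, 0, -0.1, 0, 0, 0, 100, 0, 0, -0.2, 0, 0, 0, 100, 0, 0, -0.4, 0, 0, 0, 100, 0, 0, -0.7, 0, 0, 0, 100])

```text
t: 33.57
tool_pos: [0.5672, 0.1691, 0.1075]
orientation: [-2.062, -2.367, 0.005]
force: [0.3, 0.7, -0.4]
opening: 0.0927
gripper_force: 0.0
```

Emit:
apply_moves(steps=[0, 0, -0.7, 0, 0, 0, 100, 0, 0, -0.8, 0, 0, 0, 100, -0.6, 0, -0.7, 0, 0, 0, 100, -0.8, 0, 0, 0, 0, 0, 100, -0.8, 0, 0, 0, 0, 0, 100, -0.8, 0, 0, 0, 0, 0, 100, -0.8, 0, 0, 0, 0, 0, 100, -0.8, 0, 0, 0, 0, 0, 100, -0.8, 0, 0, 0, 0, 0, 100, -0.8, 0, 0, 0, 0, 0, 100, -0.8, 0, 0, 0, 0, 0, 100, -0.8, 0, 0, 0, 0, 0, 100])

```text
t: 34.57
tool_pos: [0.6013, -0.0637, 0.1762]
orientation: [2.062, 2.368, 0.001]
force: [-0.1, 0.6, 0.5]
opening: 0.093
gripper_force: 0.0
```

Emit:
apply_moves(steps=[-0.8, 0, 0, 0, 0, 0, 100, -0.6, 0, 0, 0, 0, 0, 100, 0, 0, 0, 0, 0, 0, 100, 0, 0, 0, 0, 0, 0, 100, 0, 0, 0, 0, 0, 0, 100])

```text
t: 34.98
tool_pos: [0.6068, -0.1035, 0.1753]
orientation: [2.063, 2.369, 0.001]
force: [-0.5, 0.0, -0.3]
opening: 0.0929
gripper_force: 0.0
```

Run:
```python
from h import *
im=snap("top","top7");S=snap("scene","scene7")
m=mask(im,(100,100,40),(125,255,255),(150,190,330,290));c,wh,b=rect(m,.054);print(wh,dockframe(c),b)
T=cv2.imread("pics/top7.png");S=cv2.imread("pics/scene7.png")
C=B-.036*DX;us=proj("scene",[*(C-.06*DX),.015]).astype(int)
a=cv2.resize(T[180:290,140:280],(500,393),interpolation=cv2.INTER_CUBIC);d=cv2.resize(S[us[1]-40:us[1]+40,us[0]-40:us[0]+30],(300,343),interpolation=cv2.INTER_CUBIC)
o=np.zeros((393,800,3),np.uint8);o[:,:500]=a;o[:343,500:]=d;cv2.imwrite("pics/c8.png",o)
```

```text
(109.40247344970703, 159.74490356445312) [-0.0358  0.003 ] [[0.49101797 0.3120534 ]
 [0.5129019  0.15381455]
 [0.6212729  0.16880193]
 [0.59938896 0.32704076]]
```

View pics/c8.png

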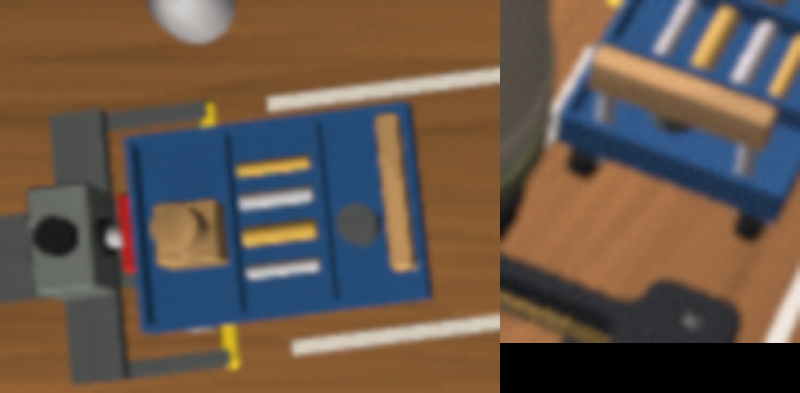

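The left castor no longer sticks out past the tray in the top view, at crop (400,300). Both castors look alike and straight in the scene crop, at (582,163) and (750,228). The caddy sits behind the yellow bar against the red buffer with the blank upright.

```bash
python3 -c "
from plant import robot
print(robot.close_job())"
```

```text
the job is handed in; nothing more can be done
None
```

I've handed the job in: the caddy is parked behind the yellow bar, holding the buffer pressed, about 3 mm off the bay's centre line by camera, castors trailing, blank upright and bystanders unmoved; I pressed about 10 N for over a second, then re-gripped to straighten a swung left castor (no verdict came back).

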